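# Re-rack the sample jars in reverse order

### The arm

A 6-joint arm with a two-finger parallel gripper is mounted at the origin on a cart in front of the work surface, level with it; the furniture and walls round the work are solid. World frame = base frame: x ahead of the robot, y to its left, z up, the work surface at z = 0. Lengths are in mm, angles in rad, forces in N, time in s.
With the tool pointing down it reaches from about 350 to 850 mm from the base axis. Payload 8.1 kg.
Tool frame: the origin (TCP) lies midway between the tips of the shut fingers; the grasp point (between the pads) lies 19 mm behind it; z points along the fingers, y is the direction in which the jaws open and shut (so a half turn about z gives the same grasp; the last joint's range is limited). The gripper opens to 93 mm and grips with 3 to 60 N. Pads are 15 mm wide; open, the fingers measure 128 mm over their backs; the gripper's body (75 mm by 188 mm) begins 65 mm behind the grasp point.
Start: joints at [-1.287, 0.13, 1.488, -0, 1.523, -0.085], TCP at [216.318, -559.653, 218.635] pointing down, gripper open.
Joint ranges: [-2.96, 2.96], [-0.89, 2.26], [0.02, 2.5], [-1.34, 4.48], [0, 2.73], [-2.66, 2.66]. Speed limits (rad/s): [2.39, 2.39, 2.79, 3.14, 3.14, 3.14].

### API

Orientations are given as a rotation vector (axis times angle).
In Python, from rig import r gives the robot as it stands.
- The arm moves only by the shell command python3 -m jog 'ROWS' [OPENING] [FORCE]. ROWS is JSON, a list of rows, each a list of 6 numbers: the shift along the world's x, y, z in mm, then the turn, a rotation vector about the world's x, y, z in degrees. A call has 1 to 5 rows; each row shifts and turns the commanded pose from where the row before left it; what a row does not reach is not made up. A row lasts 1/10 s, in which the tool goes at most 50 mm and 8.59 degrees, less where a joint would pass 70% of its speed; a pose out of reach is approached as far as the arm can. A call is refused whole if a number of a shift passes 50 or a number of a turn 8.59, either way. A call with a gripper value outside its range is refused whole. OPENING is the gripper's target within -1 to 1 (shut at 1, half-way at 0, fully open at -1), set as the call begins (- or left out, the last holds). The fingers move at their own pace and stop on an object; FORCE is the grip in N (left out, the last holds). Time passes only in rows, so rows that do not move let the fingers close. It gives the time, the measured TCP pose, the force and the opening at its end, in the units of the state.
- r.get_state(): the state, without advancing time (a new reading comes with each control period).
- r.get_image(name): name is "scene" or "top"; returns (picture, depth): 420x560x3 uint8, red, green, blue; 420x560 float32, mm along the optical axis (not along the pixel's ray), 0 where there is no reading.
- r.camera_info(name): a dict with "fx", "fy", "cx", "cy" (pixels), "camera_from_world" (4x4, takes a point from world to camera coordinates). Camera axes: x right, y down, z forward; pixel columns grow to the right and rows downward; lengths in mm; the calibration is good to about 2 mm. A picture is of the moment at which its call begins. camera_info takes no time and is no camera call.
- r.job_done(): hands the job in, once; it reports no verdict.
Trained networks look in the newest picture that a camera, given by its name, has taken for a name from the list of things; names that differ only in an ending like _2 or _b are one class to them, and where a whole thing is asked for, a point or a joint stands for the part that bears it (a point fixed in the world has none). Each returns a list of dicts, best first, with "score" (0 to 1); they miss things now and then, are a little off and sometimes report something else, mostly with a low value. They report only what shows in the picture. A call takes as long as a camera call. They do not tell look-alikes from the thing itself.
- r.regions_of(camera, label): "mask" (420x560 bool, what is visible of it) and "bbox" ([centre column, centre row, width, height] in pixels, round what is visible of it).
The state is a dict: "time": time; "joints": joint angles; "dq": joint speeds; "joint_torque": joint torques, N m; "eef_pos": TCP position; "ee_rot": TCP orientation; "contact_force": force on the tool from outside, world axes, zero at the start; "wrist_torque": the same for the moment, N m; "width": opening from 0.0 (shut) to 1.0 (fully open).
Only numpy, scipy, OpenCV 4.12 (cv2) and the standard library are available. Lean on these libraries where they do the work, as an engineer would, in place of code of your own. Each camera call takes 0.05 s, during which the arm holds its last target.

### The job

Move the four sample jars from the grey rack into the empty green rack, one in each pocket, in reverse order: the jar at the left end of the grey rack goes to the right end of the green one, the second from the left becomes the second from the right, and so on. Set each jar down gently, standing upright and flat on the floor of its pocket, and do not tip any jar over on the way.

Things in the scene. Friction and masses are not known exactly. Their poses are not given: they have to be found in the camera images.
- jar_red: Loose round sample jar with a red screw cap (cap fixed on), body 62 mm across, 98 mm tall; the cap is 58 mm across and is the top 16 mm. About 160 g. Origin at the centre of its underside, z up along its axis. Starts upright in a pocket of old_rack, on mat_red. (Similar jars on the window sill are not part of the job.)
- jar_black: Loose round sample jar with a black screw cap (cap fixed on), body 56 mm across, 82 mm tall; the cap is 52 mm across and is the top 16 mm. About 120 g. Origin at the centre of its underside, z up along its axis. Starts upright in a pocket of old_rack, on mat_black. (Similar jars on the window sill are not part of the job.)
- jar_white: Loose round sample jar with a white screw cap (cap fixed on), body 48 mm across, 72 mm tall; the cap is 45 mm across and is the top 16 mm. About 140 g. Origin at the centre of its underside, z up along its axis. Starts upright in a pocket of old_rack, on mat_white. (Similar jars on the window sill are not part of the job.)
- jar_blue: Loose round sample jar with a blue screw cap (cap fixed on), body 44 mm across, 68 mm tall; the cap is 41 mm across and is the top 16 mm. About 180 g. Origin at the centre of its underside, z up along its axis. Starts upright in a pocket of old_rack, on mat_blue. (Similar jars on the window sill are not part of the job.)
- mat_red: Flat red square mat, 76 x 76 x 2 mm, fixed on the floor of the old_rack pocket in which the red-capped jar starts, so it still shows that jar's old place once the jar is gone. Origin at the centre of its underside, axes parallel to old_rack's.
- mat_black: Flat black square mat, 76 x 76 x 2 mm, fixed on the floor of the old_rack pocket in which the black-capped jar starts, so it still shows that jar's old place once the jar is gone. Origin at the centre of its underside, axes parallel to old_rack's.
- mat_white: Flat white square mat, 76 x 76 x 2 mm, fixed on the floor of the old_rack pocket in which the white-capped jar starts, so it still shows that jar's old place once the jar is gone. Origin at the centre of its underside, axes parallel to old_rack's.
- mat_blue: Flat blue square mat, 76 x 76 x 2 mm, fixed on the floor of the old_rack pocket in which the blue-capped jar starts, so it still shows that jar's old place once the jar is gone. Origin at the centre of its underside, axes parallel to old_rack's.
- old_rack: Grey plastic tray rack, full at the start. Four square pockets in a row along its y (+y = left end seen by the robot), 80 mm inside, centres at y = +126, +42, -42, -126 mm, x = 0. 88 x 340 mm plus end lugs; floor 6 mm, walls 4 mm thick and 18 mm high. Origin: centre of its underside. Fixed.
- new_rack: Green plastic tray rack, empty at the start, 0.17 to 0.22 m (in world x) in front of or behind old_rack; both turned at most 10 degrees. Four square pockets in a row along its y (+y = left end seen by the robot), 80 mm inside, centres at y = +126, +42, -42, -126 mm, x = 0. 88 x 340 mm plus end lugs; floor 6 mm, walls 4 mm thick and 18 mm high. Origin: centre of its underside. Fixed.
Things that resemble listed ones, but are neither listed nor needed, are in the scene too. What is shaped like the jar_red but yellow is not meant. Leave any orange look-alike of the jar_blue alone.

How it is judged (in metres and radians):
At the end, for the whole second after the job is handed in: Each jar stands in the green rack's pocket that mirrors its old one (mirror image left to right), its centre within 22 mm of the pocket's centre along each of the rack's axes, its underside within 3 mm of the pocket floor, upright within 0.08 rad, released and at rest (((y of mat_red in the frame of old_rack between 0.106 and 0.146 m and y of jar_red in the frame of new_rack between -0.148 and -0.104 m) or (y of mat_red in the frame of old_rack between 0.022 and 0.062 m and y of jar_red in the frame of new_rack between -0.064 and -0.02 m) or (y of mat_red in the frame of old_rack between -0.062 and -0.022 m and y of jar_red in the frame of new_rack between 0.02 and 0.064 m) or (y of mat_red in the frame of old_rack between -0.146 and -0.106 m and y of jar_red in the frame of new_rack between 0.104 and 0.148 m)) and x of jar_red in the frame of new_rack between -0.022 and 0.022 m and z of each of jar_red, jar_black, jar_white, jar_blue in the frame of new_rack below 0.009 m and angle between each of jar_red, jar_black, jar_white, jar_blue's own z axis and vertical below 0.08 rad and linear speed of each of jar_red, jar_black, jar_white, jar_blue below 0.02 m/s and angular speed of each of jar_red, jar_black, jar_white, jar_blue below 0.3 rad/s and ((y of mat_black in the frame of old_rack between 0.106 and 0.146 m and y of jar_black in the frame of new_rack between -0.148 and -0.104 m) or (y of mat_black in the frame of old_rack between 0.022 and 0.062 m and y of jar_black in the frame of new_rack between -0.064 and -0.02 m) or (y of mat_black in the frame of old_rack between -0.062 and -0.022 m and y of jar_black in the frame of new_rack between 0.02 and 0.064 m) or (y of mat_black in the frame of old_rack between -0.146 and -0.106 m and y of jar_black in the frame of new_rack between 0.104 and 0.148 m)) and x of jar_black in the frame of new_rack between -0.022 and 0.022 m and ((y of mat_white in the frame of old_rack between 0.106 and 0.146 m and y of jar_white in the frame of new_rack between -0.148 and -0.104 m) or (y of mat_white in the frame of old_rack between 0.022 and 0.062 m and y of jar_white in the frame of new_rack between -0.064 and -0.02 m) or (y of mat_white in the frame of old_rack between -0.062 and -0.022 m and y of jar_white in the frame of new_rack between 0.02 and 0.064 m) or (y of mat_white in the frame of old_rack between -0.146 and -0.106 m and y of jar_white in the frame of new_rack between 0.104 and 0.148 m)) and x of jar_white in the frame of new_rack between -0.022 and 0.022 m and ((y of mat_blue in the frame of old_rack between 0.106 and 0.146 m and y of jar_blue in the frame of new_rack between -0.148 and -0.104 m) or (y of mat_blue in the frame of old_rack between 0.022 and 0.062 m and y of jar_blue in the frame of new_rack between -0.064 and -0.02 m) or (y of mat_blue in the frame of old_rack between -0.062 and -0.022 m and y of jar_blue in the frame of new_rack between 0.02 and 0.064 m) or (y of mat_blue in the frame of old_rack between -0.146 and -0.106 m and y of jar_blue in the frame of new_rack between 0.104 and 0.148 m)) and x of jar_blue in the frame of new_rack between -0.022 and 0.022 m); the robot touches nothing.
It fails at once if a jar is tipped over (more than 0.6 rad) (angle between any of jar_red, jar_black, jar_white, jar_blue's own z axis and vertical above 0.6 rad).
It fails at once if a jar is dropped or slammed down (faster than 0.75 m/s with its underside less than 30 mm above the worktop) ((linear speed of jar_red above 0.75 m/s and height (world z) of jar_red below 0.03 m) or (linear speed of jar_black above 0.75 m/s and height (world z) of jar_black below 0.03 m) or (linear speed of jar_white above 0.75 m/s and height (world z) of jar_white below 0.03 m) or (linear speed of jar_blue above 0.75 m/s and height (world z) of jar_blue below 0.03 m)).
It also fails if it takes over 93 s, if anything falls off the work surface, if the arm or the gripper's body presses on something with over 40 N, if the wrist force passes 120 N, or if a joint passes its speed limit or range.

## Working session

There is one attempt and no reset: what is moved stays moved. The work goes in short steps, Python scripts to look and compute and a shell command to move; the robot and the scene stay as the last step left them, time stands still between calls to the robot, and variables do not carry over. Pictures are saved under pics/ and viewed, and the job is handed in when it is done.

```bash
ls; mkdir -p pics; python3 - <<'E'
from rig import r
import cv2
s=r.get_state();print(s)
for n in("scene","top"):
    p,d=r.get_image(n);cv2.imwrite(f"pics/{n}0.png",p[:,:,::-1])
    i=r.camera_info(n);print(n,i)
E
```

```text
pics
{'time': 0.0, 'joints': array([-1.28742099e+00,  1.31141262e-01,  1.48928689e+00,  5.09101685e-06,
        1.52296201e+00, -8.53746382e-02]), 'dq': array([-0.00025848, -0.00041264,  0.00033208, -0.00032745, -0.00032773,
        0.00107098]), 'joint_torque': array([-3.27478392e-04, -5.59833348e+01, -4.91770720e+01,  7.66608864e-02,
        3.54660605e-02, -1.39716312e-04]), 'eef_pos': array([ 216.14961243, -559.11365124,  217.59513589]), 'ee_rot': array([-3.08658706e+00, -5.75626537e-01,  2.70970841e-04]), 'contact_force': array([ 0.64536517, -0.28583056, -0.22408949]), 'wrist_torque': array([-0.0056401 ,  0.02016808, -0.03144748]), 'width': 0.9993595040282786}
scene {'fx': 535.2245105240703, 'fy': 535.2245105240703, 'cx': 283.52845101667384, 'cy': 215.37878419436495, 'camera_from_world': array([[-7.90292640e-01, -6.12481961e-01, -1.74181273e-02,
         3.82165544e+02],
       [-4.17149891e-01,  5.58640250e-01, -7.16873099e-01,
         3.11810684e+02],
       [ 4.48802308e-01, -5.59273564e-01, -6.96986061e-01,
         8.34115648e+02],
       [ 0.00000000e+00,  0.00000000e+00,  0.00000000e+00,
         1.00000000e+00]])}
top {'fx': 504.1619047264564, 'fy': 504.1619047264564, 'cx': 276.7057015374957, 'cy': 211.8251255657321, 'camera_from_world': array([[-2.21961918e-02, -9.99652034e-01, -1.42527442e-02,
        -6.06847963e+01],
       [-9.96987379e-01,  2.31923161e-02, -7.40154214e-02,
         5.74814967e+02],
       [ 7.43202207e-02,  1.25669456e-02, -9.97155242e-01,
         1.15470068e+03],
       [ 0.00000000e+00,  0.00000000e+00,  0.00000000e+00,
         1.00000000e+00]])}
```

View pics/scene0.png

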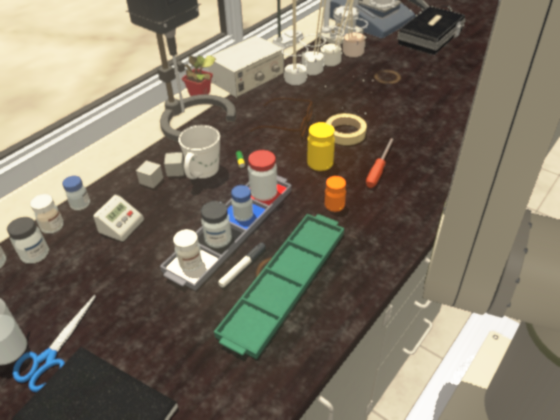

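View pics/top0.png

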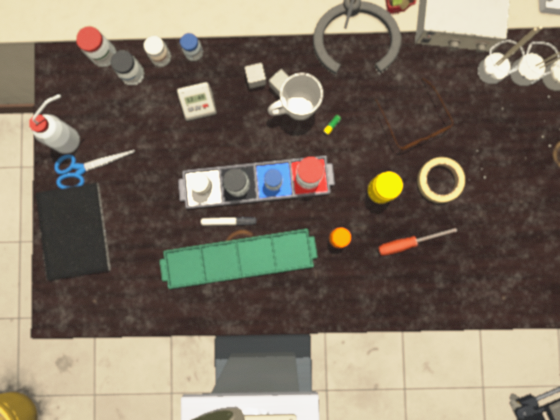

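```bash
cat > h.py <<'E'
from rig import r
import numpy as np, cv2
def w(cam,u,v,z=None,d=None):
    i=r.camera_info(cam);T=np.linalg.inv(i["camera_from_world"])
    ray=np.stack([(np.asarray(u,float)-i["cx"])/i["fx"],(np.asarray(v,float)-i["cy"])/i["fy"],np.ones(np.shape(u))],-1)
    if d is not None: return (ray*np.asarray(d)[...,None])@T[:3,:3].T+T[:3,3]
    rw=ray@T[:3,:3].T; s=(z-T[2,3])/rw[...,2]
    return T[:3,3]+rw*s[...,None]
E
python3 - <<'E'
from h import *
pics={}
for c in("top","scene"):
    p,d=r.get_image(c)
    for l in["jar_white","jar_black","jar_blue","jar_red","old_rack","new_rack","mat_red","mat_white"]:
        for q in r.regions_of(c,l):
            if q["score"]<.3: continue
            m=q["mask"]&(d>0); v,u=np.nonzero(m); P=w(c,u,v,d=d[v,u])
            zt=np.percentile(P[:,2],97); T=P[P[:,2]>zt-6]
            mr=cv2.minAreaRect(P[:,:2].astype(np.float32))
            print(c,l,round(q["score"],2),q["bbox"],"ztop",zt.round(1),"topc",((T.min(0)+T.max(0))/2)[:2].round(1),"mean",np.median(P,0).round(1))
            if 'rack' in l: print("   rect",mr)
E
```

```text
top jar_white 0.63 [201.9, 184.9, 24.9, 23.4] ztop 84.7 topc [639.6  99.3] mean [637.1  94.4  79.6]
top jar_white 0.58 [203.9, 188.9, 36.1, 33.9] ztop 56.7 topc [640.3 104.5] mean [622.1  90.7   8.6]
top jar_black 0.77 [235.6, 181.4, 27.1, 27.5] ztop 94.5 topc [642.7  17.8] mean [638.7  15.3  89.6]
top jar_black 0.47 [201.6, 185.9, 35.1, 33.9] ztop 12.9 topc [637.3 100.9] mean [620.7  86.    8.5]
top jar_blue 0.58 [340.8, 236.9, 22.6, 16.1] ztop 71.5 topc [ 511.4 -216.3] mean [ 510.6 -212.3   66.7]
top jar_blue 0.56 [273.5, 179.4, 16.2, 20.2] ztop 79.7 topc [647.4 -66.7] mean [642.7 -67.6  74.7]
top jar_red 0.85 [387.0, 189.1, 29.3, 32.6] ztop 101.2 topc [ 621.6 -319.8] mean [ 618.  -312.3   96.7]
top jar_red 0.58 [308.9, 172.3, 28.3, 31.8] ztop 109.6 topc [ 657.7 -149.2] mean [ 652.5 -147.6  105.2]
top old_rack 0.85 [256.4, 183.4, 160.0, 50.9] ztop 21.8 topc [647.1 -26.2] mean [648.2 -28.6  15.4]
   rect ((648.8222045898438, -24.252044677734375), (95.18656158447266, 370.0481262207031), 4.565727233886719)
top old_rack 0.59 [205.2, 187.8, 34.4, 33.4] ztop 12.7 topc [636.3  98.7] mean 
[... 1189 characters left out ...]
, 47.7] ztop 99.2 topc [ 619.6 -320.1] mean [ 609.  -301.6   68.4]
scene jar_red 0.67 [262.5, 175.9, 28.8, 51.4] ztop 107.3 topc [ 656.4 -149.9] mean [ 643.6 -134.3   77.1]
scene old_rack 0.55 [226.4, 232.8, 129.5, 113.1] ztop 19.9 topc [640.7 -25.5] mean [611.4  40.   14.7]
   rect ((644.6395263671875, -25.607147216796875), (90.90560913085938, 362.2533264160156), 4.114624500274658)
scene new_rack 0.65 [281.1, 284.6, 128.1, 143.6] ztop 18.8 topc [465.5  18.8] mean [466.4  42.    6.8]
   rect ((472.1821594238281, 16.925262451171875), (99.08300018310547, 370.64288330078125), 7.368832588195801)
scene mat_white 0.77 [191.4, 267.6, 46.2, 28.4] ztop 10.8 topc [630.6  97.2] mean [619.4 112.5   8. ]
```

```bash
python3 - <<'E'
from h import *
from scipy.optimize import minimize
def fit(P,x0):
    def cost(p):
        c,s=np.cos(p[2]),np.sin(p[2]);D=P-p[:2]
        x=D@[c,s]; y=D@[-s,c]
        ins=(abs(x)<48)&(abs(y)<174)
        dx=abs(abs(x)-42); dy=np.min([abs(y-k) for k in(-168,-84,0,84,168)],0)
        d=np.minimum(dx,dy); d=np.clip(np.maximum(d-2,0),0,8)
        out=np.maximum(abs(x)-44,0)+np.maximum(abs(y)-190,0)
        return np.mean(d**2+np.minimum(out,10)**2)
    best=min((minimize(cost,np.array(x0)+o,method="Nelder-Mead",options=dict(initial_simplex=np.array(x0)+o+np.array([[0,0,0],[6,0,0],[0,6,0],[0,0,.03]]))) for o in np.array([[0,0,0],[4,4,.02],[-4,-4,-.02],[4,-4,0],[-4,4,0]])),key=lambda q:q.fun)
    return best.x,best.fun
for c in("top","scene"):
    p,d=r.get_image(c)
    v,u=np.nonzero(d>0);P=w(c,u,v,d=d[v,u]);col=p[v,u].astype(int)
    for name,x0 in(("new",[468.5,21,.129]),("old",[647,-25,.078])):
        sel=(abs(P[:,0]-x0[0])<85)&(abs(P[:,1]-x0[1])<200)&(P[:,2]>14)&(P[:,2]<23)
        if name=="new": sel&=(col[:,1]>col[:,0]+20)
        Q=P[sel][:,:2]; f=fit(Q,x0); print(c,name,len(Q),f[0].round(3),round(f[1],2))
p,_=r.get_image("top")
cv2.imwrite("pics/crop1.png",cv2.resize(p[140:300,150:360],None,fx=3.6,fy=3.6,interpolation=2)[:,:,::-1])
E
```

```text
top new 980 [4.68111e+02 1.92550e+01 1.32000e-01] 7.14
top old 1046 [ 6.46995e+02 -2.52580e+01  8.30000e-02] 11.28
scene new 1518 [4.66784e+02 2.10150e+01 1.27000e-01] 5.97
scene old 1146 [ 6.45324e+02 -2.29590e+01  8.30000e-02] 20.89
```

View pics/crop1.png

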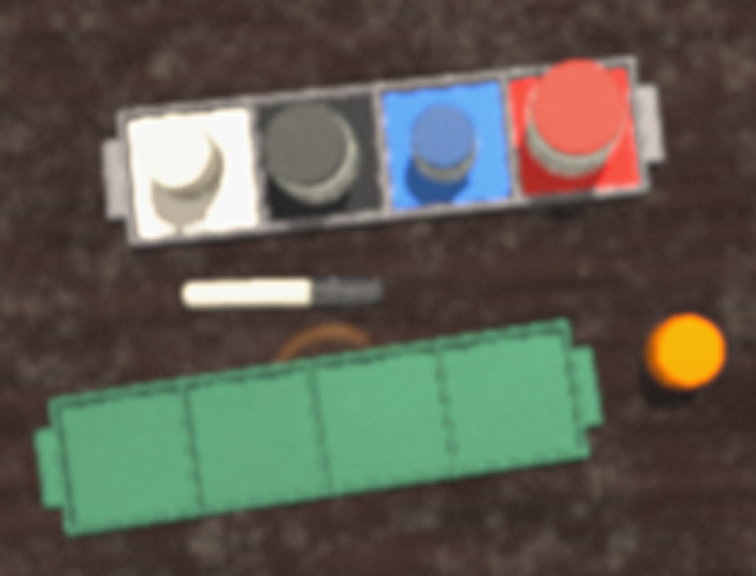

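Candidates (top view):
- **Red:** the jar at (309,172) on the red mat in the grey rack. Yellow (387,189) and the sill jar (92,40) are not meant.
- **Blue:** the jar at (273,181) on the blue mat. Orange (340,237) and the sill jar (190,45) are not meant.
- **White and black:** (202,185) and (236,181), both on their mats.

The crop confirms all four. The order in the grey rack, left to right, is white, black, blue, red. The green pockets are empty.

I'll start with red.

```bash
python3 -m jog '[[31,29,0,0,0,5.3],[31,29,0,0,0,5.3],[31,29,0,0,0,5.3],[31,29,0,0,0,5.3],[31,29,0,0,0,5.3]]' -1 20
python3 -m jog '[[31,29,0,0,0,5.3],[31,29,0,0,0,5.3],[31,29,0,0,0,5.3],[31,29,0,0,0,5.3],[31,29,0,0,0,5.3]]'
python3 -m jog '[[31,29,0,0,0,5.3],[31,29,0,0,0,5.3],[31,29,0,0,0,5.3],[31,29,0,0,0,5.3],[0,0,0,0,0,0]]'
```

```text
time: 1.65
eef_pos: [372.3, -413.4, 218.8]
ee_rot: [2.871, 1.274, 0.0]
contact_force: [0.6, 0.6, -0.1]
width: 1.0
time: 2.15
eef_pos: [527.5, -268.3, 218.9]
ee_rot: [2.503, 1.898, 0.0]
contact_force: [-0.3, -0.6, 0.1]
width: 1.005
time: 2.65
eef_pos: [652.9, -149.1, 217.7]
ee_rot: [-2.106, -2.33, -0.002]
contact_force: [-0.1, -0.4, -0.6]
width: 1.001
```

```bash
python3 -m jog '[[3,0,-30,0,0,0],[0,0,-40,0,0,0],[0,0,-35,0,0,0],[0,0,-20,0,0,0],[0,0,0,0,0,0]]'
python3 -m jog '[[0,0,-15,0,0,0],[0,0,-15,0,0,0],[0,0,-10,0,0,0],[0,0,-3,0,0,0],[0,0,0,0,0,0]]'
```

```text
time: 3.15
eef_pos: [650.0, -153.2, 88.9]
ee_rot: [-2.112, -2.316, 0.005]
contact_force: [-0.7, 0.0, -0.1]
width: 0.996
time: 3.65
eef_pos: [652.9, -153.5, 50.0]
ee_rot: [-2.115, -2.322, 0.001]
contact_force: [-0.3, 0.0, 0.3]
width: 0.999
```

```bash
python3 -m jog '[[4,4,0,0,0,0],[0,0,0,0,0,0],[0,0,0,0,0,0]]'; python3 - <<'E'
from h import *
for c in("top","scene"):
    p,d=r.get_image(c); cv2.imwrite(f"pics/{c}1.png",p[:,:,::-1])
E
```

```text
time: 3.95
eef_pos: [658.0, -149.6, 51.4]
ee_rot: [2.114, 2.322, 0.001]
contact_force: [0.2, 0.5, -0.6]
width: 1.0
```

View pics/scene1.png

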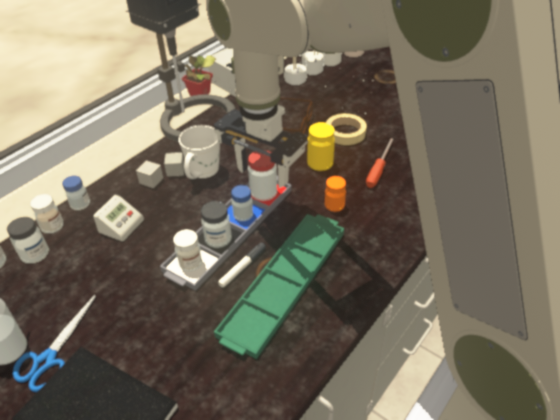

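The gripper straddles the red jar at (262,175) with clear fingers either side. Next I close it.

```bash
python3 -m jog '[[0,0,0,0,0,0],[0,0,0,0,0,0],[0,0,0,0,0,0],[0,0,0,0,0,0],[0,0,0,0,0,0]]' 1 20
python3 -m jog '[[0,0,0,0,0,0],[0,0,0,0,0,0],[0,0,0,0,0,0]]'
```

```text
time: 4.55
eef_pos: [657.4, -149.7, 50.7]
ee_rot: [2.116, 2.322, 0.0]
contact_force: [0.8, -0.5, 0.4]
width: 0.651
time: 4.85
eef_pos: [657.4, -149.7, 50.7]
ee_rot: [2.116, 2.322, -0.0]
contact_force: [0.3, -0.2, -0.2]
width: 0.65
```

```bash
python3 -m jog '[[0,0,5,0,0,0],[0,0,15,0,0,0],[0,0,30,0,0,0],[0,0,35,0,0,0],[0,0,30,0,0,0]]' 1 25
python3 -m jog '[[0,0,15,0,0,0],[0,0,0,0,0,0]]'
```

```text
time: 5.35
eef_pos: [657.6, -149.8, 168.8]
ee_rot: [2.115, 2.321, 0.001]
contact_force: [0.5, -0.1, -0.2]
width: 0.647
time: 5.55
eef_pos: [659.2, -150.2, 184.8]
ee_rot: [2.112, 2.318, 0.004]
contact_force: [-0.4, -1.0, -2.0]
width: 0.65
```

```bash
python3 -m jog '[[-6,9,0,0,0,0],[-14,19,0,0,0,0],[-20,28,0,0,0,0],[-20,29,0,0,0,0],[-20,29,0,0,0,0]]'
python3 -m jog '[[-20,29,0,0,0,0],[-20,29,0,0,0,0],[-20,29,0,0,0,0],[-20,29,0,0,0,0],[-20,28,0,0,0,0]]'
python3 -m jog '[[-15,19,0,0,0,0],[-8,12,0,0,0,0],[-4,6,0,0,0,0],[0,0,0,0,0,0],[0,0,0,0,0,0]]'
```

```text
time: 6.05
eef_pos: [574.3, -33.9, 177.4]
ee_rot: [-2.113, -2.319, 0.004]
contact_force: [1.0, 0.1, -1.0]
width: 0.647
time: 6.55
eef_pos: [474.2, 109.6, 177.7]
ee_rot: [-2.113, -2.32, 0.005]
contact_force: [0.1, 0.4, -0.6]
width: 0.651
time: 7.05
eef_pos: [450.6, 144.8, 180.3]
ee_rot: [2.116, 2.322, -0.001]
contact_force: [0.5, 0.1, -0.4]
width: 0.644
```

```bash
python3 -m jog '[[0,0,-15,0,0,0],[0,0,-25,0,0,0],[0,0,-25,0,0,0],[0,0,-10,0,0,0],[0,0,0,0,0,0]]'
python3 - <<'E'
from h import *
for c in("top","scene"):
    p,d=r.get_image(c); cv2.imwrite(f"pics/{c}2.png",p[:,:,::-1])
E
```

```text
time: 7.55
eef_pos: [448.8, 144.5, 103.2]
ee_rot: [-2.115, -2.319, 0.006]
contact_force: [-1.0, 1.5, -1.8]
width: 0.649
```

View pics/scene2.png

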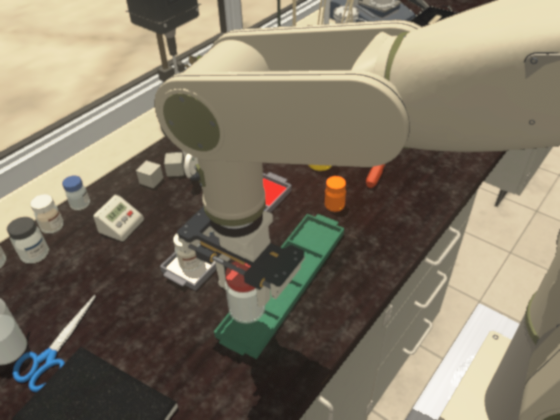

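The red jar hangs upright at (240,295) over the left green pocket. I lower it next.

```bash
python3 -m jog '[[0,0,-15,0,0,0],[0,0,-15,0,0,0],[0,0,-10,0,0,0],[0,0,-6,0,0,0],[0,0,0,0,0,0]]'
python3 -m jog '[[1,0,-3,0,0,0],[0,0,-2,0,0,0],[0,0,0,0,0,0]]'
```

```text
time: 8.15
eef_pos: [450.2, 145.3, 59.4]
ee_rot: [-2.116, -2.322, 0.001]
contact_force: [0.4, -0.0, -2.4]
width: 0.647
time: 8.45
eef_pos: [451.5, 145.4, 54.8]
ee_rot: [2.116, 2.322, 0.0]
contact_force: [-0.3, 0.3, -1.5]
width: 0.65
```

```bash
python3 -m jog '[[0,0,-2,0,0,0],[0,0,-2,0,0,0],[0,0,0,0,0,0]]'
python3 -m jog '[[0,0,-1,0,0,0],[0,0,-1,0,0,0],[0,0,0,0,0,0]]'
```

```text
time: 8.75
eef_pos: [451.1, 145.3, 50.3]
ee_rot: [-2.115, -2.322, 0.001]
contact_force: [0.6, 0.7, -1.9]
width: 0.65
time: 9.05
eef_pos: [451.3, 145.3, 48.6]
ee_rot: [2.116, 2.322, -0.0]
contact_force: [-0.3, 0.2, -1.7]
width: 0.645
```

```bash
python3 -m jog '[[0,0,-1,0,0,0],[0,0,0,0,0,0]]'
python3 -m jog '[[0,0,-1,0,0,0],[0,0,0,0,0,0]]'
```

```text
time: 9.25
eef_pos: [451.5, 145.4, 48.5]
ee_rot: [-2.116, -2.322, -0.0]
contact_force: [-4.7, -0.7, 8.3]
width: 0.649
time: 9.45
eef_pos: [451.6, 145.5, 48.4]
ee_rot: [2.116, 2.322, 0.0]
contact_force: [-7.7, -1.4, 16.8]
width: 0.652
```

Contact (about 17 N up). I open and retreat.

```bash
python3 -m jog '[[0,0,1,0,0,0],[0,0,0,0,0,0],[0,0,0,0,0,0],[0,0,0,0,0,0],[0,0,0,0,0,0]]' -1
python3 -m jog '[[0,0,0,0,0,0],[0,0,15,0,0,0],[0,0,35,0,0,0],[0,0,45,0,0,0],[0,0,45,0,0,0]]'
```

```text
time: 9.95
eef_pos: [451.2, 145.3, 47.4]
ee_rot: [-2.116, -2.322, 0.0]
contact_force: [0.0, -0.0, -0.8]
width: 0.99
time: 10.45
eef_pos: [450.6, 145.2, 188.6]
ee_rot: [-2.115, -2.322, 0.002]
contact_force: [0.7, -0.7, 1.0]
width: 1.001
```

```bash
python3 -m jog '[[28,-30,0,0,0,0],[28,-30,0,0,0,0],[28,-30,0,0,0,0],[28,-30,0,0,0,0],[28,-30,0,0,0,0]]'
python3 -m jog '[[28,-30,0,0,0,0],[28,-31,0,0,0,0],[0,0,0,0,0,0],[0,0,0,0,0,0]]'
python3 - <<'E'
from h import *
for c in("top","scene"):
    p,d=r.get_image(c); cv2.imwrite(f"pics/{c}3.png",p[:,:,::-1])
    for q in r.regions_of(c,"jar_red")[:4]:
        m=q["mask"]&(d>0); v,u=np.nonzero(m); P=w(c,u,v,d=d[v,u])
        zt=np.percentile(P[:,2],97); T=P[P[:,2]>zt-6]
        print(c,round(q["score"],2),q["bbox"],zt.round(1),((T.min(0)+T.max(0))/2)[:2].round(1))
E
```

```text
time: 10.95
eef_pos: [592.3, -6.0, 187.5]
ee_rot: [-2.116, -2.322, -0.0]
contact_force: [-0.1, 0.2, 0.3]
width: 1.001
time: 11.35
eef_pos: [647.2, -66.4, 186.5]
ee_rot: [-2.116, -2.319, 0.001]
contact_force: [-0.0, 0.5, 0.6]
width: 0.997
top 0.85 [385.0, 189.2, 34.7, 31.1] 101.3 [ 621.7 -319.7]
top 0.54 [169.4, 266.3, 17.8, 26.4] 109.3 [455.3 101.3]
scene 0.66 [319.4, 146.8, 25.1, 47.4] 99.3 [ 619.6 -319.7]
```

View pics/scene3.png

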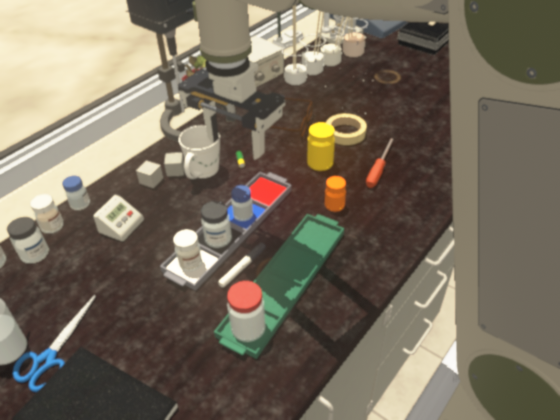

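The red jar stands upright in the green left pocket at (246,312). Blue is next, with the gripper above it.

```bash
python3 -m jog '[[0,0,-30,0,0,0],[0,0,-35,0,0,0],[0,0,-30,0,0,0],[0,0,-20,0,0,0],[0,0,0,0,0,0]]'
python3 -m jog '[[0,0,-12,0,0,0],[0,0,-12,0,0,0],[0,0,-9,0,0,0],[0,0,-5,0,0,0],[0,0,0,0,0,0]]'
```

```text
time: 12.05
eef_pos: [644.2, -64.2, 69.1]
ee_rot: [-2.111, -2.32, 0.005]
contact_force: [0.3, 0.7, 0.0]
width: 1.0
time: 12.55
eef_pos: [646.7, -65.6, 33.6]
ee_rot: [-2.115, -2.321, 0.001]
contact_force: [0.4, 0.0, -0.7]
width: 1.0
```

```bash
python3 -m jog '[[0,-1,-2,0,0,0],[0,0,0,0,0,0],[0,0,0,0,0,0],[0,0,0,0,0,0],[0,0,0,0,0,0]]' 1 25
python3 -m jog '[[0,0,0,0,0,0],[0,0,0,0,0,0],[0,0,0,0,0,0],[0,0,0,0,0,0]]'
```

```text
time: 13.05
eef_pos: [647.5, -66.7, 32.9]
ee_rot: [2.116, 2.322, 0.0]
contact_force: [0.4, -0.6, -0.8]
width: 0.618
time: 13.45
eef_pos: [647.3, -66.7, 32.7]
ee_rot: [-2.116, -2.322, 0.0]
contact_force: [-0.8, 0.5, 1.1]
width: 0.46
```

```bash
python3 -m jog '[[0,0,0,0,0,0],[0,0,5,0,0,0],[0,0,15,0,0,0],[0,0,30,0,0,0],[0,0,35,0,0,0]]'
python3 -m jog '[[0,0,35,0,0,0],[0,0,15,0,0,0],[0,0,0,0,0,0]]'
```

```text
time: 13.95
eef_pos: [646.2, -66.4, 117.8]
ee_rot: [-2.114, -2.321, 0.002]
contact_force: [1.5, -0.4, -2.9]
width: 0.458
time: 14.25
eef_pos: [649.4, -67.0, 171.7]
ee_rot: [2.112, 2.318, 0.005]
contact_force: [-0.2, 0.1, -2.5]
width: 0.455
```

```bash
python3 -m jog '[[-8,6,0,0,0,0],[-17,12,0,0,0,0],[-25,17,0,0,0,0],[-27,19,0,0,0,0],[-27,19,0,0,0,0]]'
python3 -m jog '[[-27,19,0,0,0,0],[-25,17,0,0,0,0],[-17,11,0,0,0,0],[-8,5,0,0,0,0],[-4,3,0,0,0,0]]'
python3 -m jog '[[0,0,0,0,0,0],[0,0,-15,0,0,0],[0,0,-25,0,0,0],[0,0,-25,0,0,0],[0,0,-15,0,0,0]]'
```

```text
time: 14.75
eef_pos: [539.9, 7.4, 164.1]
ee_rot: [-2.113, -2.319, 0.005]
contact_force: [-0.7, 0.1, -2.4]
width: 0.459
time: 15.25
eef_pos: [460.6, 61.8, 165.9]
ee_rot: [-2.114, -2.322, 0.003]
contact_force: [0.5, -0.2, -3.3]
width: 0.457
time: 15.75
eef_pos: [461.1, 60.7, 84.2]
ee_rot: [-2.115, -2.32, 0.004]
contact_force: [-0.5, -0.5, -2.3]
width: 0.458
```

```bash
python3 -m jog '[[0,0,0,0,0,0],[0,0,-14,0,0,0],[0,0,-14,0,0,0],[0,0,-10,0,0,0],[0,0,-4,0,0,0]]'
python3 -m jog '[[0,0,0,0,0,0],[0,0,0,0,0,0]]'; python3 -m jog '[[0,0,-2,0,0,0],[0,0,0,0,0,0]]'
```

```text
time: 16.25
eef_pos: [461.4, 61.3, 44.1]
ee_rot: [-2.115, -2.321, 0.002]
contact_force: [-0.7, -0.1, -2.5]
width: 0.457
time: 16.45
eef_pos: [462.6, 61.4, 46.0]
ee_rot: [2.115, 2.322, 0.001]
contact_force: [0.2, 0.5, -3.1]
width: 0.457
time: 16.65
eef_pos: [462.6, 61.4, 43.9]
ee_rot: [2.115, 2.322, 0.001]
contact_force: [-0.5, -0.3, -2.6]
width: 0.459
```

```bash
python3 -m jog '[[0,0,-4,0,0,0],[0,0,-4,0,0,0],[0,0,-2,0,0,0],[0,0,0,0,0,0],[0,0,0,0,0,0]]'
python3 -m jog '[[0,0,-2,0,0,0],[0,0,0,0,0,0]]';python3 -m jog '[[0,0,-1,0,0,0],[0,0,0,0,0,0]]'
```

```text
time: 17.15
eef_pos: [462.2, 61.4, 33.5]
ee_rot: [-2.116, -2.322, 0.0]
contact_force: [1.0, -0.1, -2.1]
width: 0.458
time: 17.35
eef_pos: [462.2, 61.3, 31.5]
ee_rot: [-2.116, -2.322, 0.0]
contact_force: [0.3, 0.5, -2.6]
width: 0.457
time: 17.55
eef_pos: [462.4, 61.4, 30.7]
ee_rot: [2.116, 2.322, 0.0]
contact_force: [0.4, 0.7, -1.8]
width: 0.458
```

```bash
python3 -m jog '[[0,0,-1,0,0,0],[0,0,0,0,0,0]]'
python3 -m jog '[[0,0,-0.5,0,0,0],[0,0,0,0,0,0]]'
```

```text
time: 17.75
eef_pos: [462.5, 61.4, 30.6]
ee_rot: [-2.116, -2.322, 0.0]
contact_force: [-6.5, -0.1, 8.1]
width: 0.458
time: 17.95
eef_pos: [462.5, 61.4, 30.5]
ee_rot: [-2.116, -2.322, 0.0]
contact_force: [-8.5, -0.2, 14.3]
width: 0.464
```

```bash
python3 -m jog '[[0,0,1,0,0,0],[0,0,0,0,0,0],[0,0,0,0,0,0],[0,0,0,0,0,0],[0,0,0,0,0,0]]' -1
python3 -m jog '[[0,0,0,0,0,0],[0,0,0,0,0,0],[0,0,15,0,0,0],[0,0,35,0,0,0],[0,0,45,0,0,0]]'
python3 -m jog '[[0,0,45,0,0,0],[25,-6,0,0,0,0],[35,-8,0,0,0,0],[35,-9,0,0,0,0],[35,-9,0,0,0,0]]'
python3 -m jog '[[35,-8,0,0,0,0],[14,-4,0,0,0,0],[0,0,0,0,0,0],[0,0,0,0,0,0]]'
python3 - <<'E'
from h import *
for c in("top","scene"):
    p,d=r.get_image(c); cv2.imwrite(f"pics/{c}4.png",p[:,:,::-1])
E
```

```text
time: 18.45
eef_pos: [462.3, 61.3, 30.0]
ee_rot: [-2.116, -2.322, 0.0]
contact_force: [-0.2, 0.3, -0.3]
width: 0.84
time: 18.95
eef_pos: [460.2, 61.3, 124.0]
ee_rot: [-2.113, -2.32, 0.005]
contact_force: [2.1, 0.1, -0.2]
width: 0.999
time: 19.45
eef_pos: [593.7, 29.0, 170.2]
ee_rot: [2.115, 2.322, 0.001]
contact_force: [0.1, 0.4, 0.4]
width: 0.997
time: 19.85
eef_pos: [640.8, 17.4, 169.5]
ee_rot: [-2.115, -2.321, 0.001]
contact_force: [0.9, 0.1, 0.5]
width: 0.998
```

View pics/scene4.png

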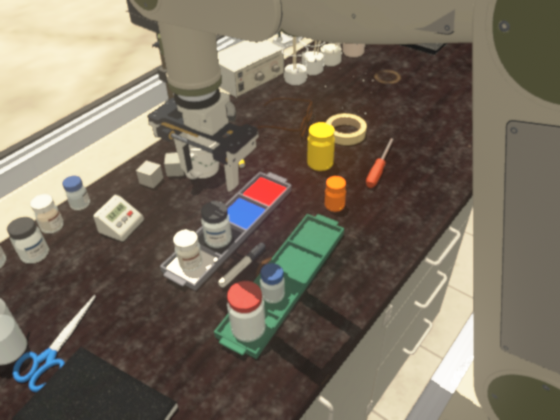

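Blue stands upright at (272,282) in the second green pocket from the left. Next I descend on black.

```bash
python3 -m jog '[[1,0,-25,0,0,0],[0,0,-30,0,0,0],[0,0,-25,0,0,0],[0,0,-15,0,0,0],[0,0,-10,0,0,0]]'
python3 -m jog '[[0,0,-10,0,0,0],[0,0,-9,0,0,0],[0,0,-5,0,0,0],[0,0,0,0,0,0],[0,0,0,0,0,0]]'
```

```text
time: 20.45
eef_pos: [641.2, 17.7, 64.1]
ee_rot: [-2.115, -2.322, 0.001]
contact_force: [-0.2, 0.2, 0.1]
width: 1.003
time: 20.95
eef_pos: [642.7, 17.3, 41.6]
ee_rot: [2.115, 2.322, 0.001]
contact_force: [-0.2, 0.7, -0.5]
width: 1.0
```

```bash
python3 -m jog '[[0,0,-1,0,0,0],[0,0,0,0,0,0],[0,0,0,0,0,0],[0,0,0,0,0,0],[0,0,0,0,0,0]]' 1 25
python3 -m jog '[[0,0,0,0,0,0],[0,0,0,0,0,0],[0,0,0,0,0,0],[0,0,0,0,0,0]]'
```

```text
time: 21.45
eef_pos: [642.4, 17.4, 40.2]
ee_rot: [2.116, 2.322, 0.0]
contact_force: [0.2, 0.1, 0.2]
width: 0.618
time: 21.85
eef_pos: [642.4, 17.4, 40.2]
ee_rot: [2.116, 2.322, 0.0]
contact_force: [-0.1, 1.3, 0.5]
width: 0.58
```

```bash
python3 -m jog '[[0,0,5,0,0,0],[0,0,15,0,0,0],[0,0,30,0,0,0],[0,0,35,0,0,0],[0,0,30,0,0,0]]'
python3 -m jog '[[0,0,10,0,0,0],[-8,-2,0,0,0,0],[-17,-4,0,0,0,0],[-25,-6,0,0,0,0],[-30,-6,0,0,0,0]]'
python3 -m jog '[[-30,-7,0,0,0,0],[-27,-6,0,0,0,0],[-18,-4,0,0,0,0],[-10,-3,0,0,0,0],[-5,-1,0,0,0,0]]'
python3 -m jog '[[0,0,0,0,0,0],[0,0,-15,0,0,0],[0,0,-25,0,0,0],[0,0,-25,0,0,0],[0,0,-15,0,0,0]]'
```

```text
time: 22.35
eef_pos: [642.7, 17.3, 158.3]
ee_rot: [2.115, 2.321, 0.002]
contact_force: [1.3, 0.5, -1.3]
width: 0.579
time: 22.85
eef_pos: [559.8, -0.8, 162.3]
ee_rot: [-2.114, -2.32, 0.004]
contact_force: [-0.4, 0.7, -0.0]
width: 0.582
time: 23.35
eef_pos: [470.7, -21.8, 163.8]
ee_rot: [-2.115, -2.321, 0.002]
contact_force: [-0.0, 0.9, -0.5]
width: 0.583
time: 23.85
eef_pos: [471.2, -21.2, 81.7]
ee_rot: [-2.114, -2.321, 0.003]
contact_force: [-0.3, 0.5, -0.5]
width: 0.577
```

```bash
python3 -m jog '[[0,0,-14,0,0,0],[0,0,-12,0,0,0],[0,0,-6,0,0,0],[0,0,0,0,0,0],[0,0,0,0,0,0]]'
python3 -m jog '[[0,0,-4,0,0,0],[0,0,-3,0,0,0],[0,0,0,0,0,0],[0,0,0,0,0,0]]'
```

```text
time: 24.35
eef_pos: [472.8, -21.7, 53.6]
ee_rot: [2.115, 2.322, 0.001]
contact_force: [0.1, -0.4, -0.7]
width: 0.586
time: 24.75
eef_pos: [472.3, -21.6, 46.2]
ee_rot: [-2.116, -2.322, -0.0]
contact_force: [0.5, -0.1, -0.7]
width: 0.583
```

```bash
python3 -m jog '[[0,0,-3,0,0,0],[0,0,-2,0,0,0],[0,0,-2,0,0,0],[0,0,0,0,0,0],[0,0,0,0,0,0]]'
python3 -m jog '[[0,0,-1,0,0,0],[0,0,0,0,0,0]]';python3 -m jog '[[0,0,-1,0,0,0],[0,0,0,0,0,0]]'
```

```text
time: 25.25
eef_pos: [472.2, -21.7, 39.0]
ee_rot: [-2.116, -2.322, 0.0]
contact_force: [0.5, -0.4, -0.8]
width: 0.578
time: 25.45
eef_pos: [472.5, -21.7, 38.2]
ee_rot: [2.116, 2.322, 0.0]
contact_force: [0.6, -0.5, -0.1]
width: 0.579
time: 25.65
eef_pos: [472.6, -21.7, 38.1]
ee_rot: [2.116, 2.322, 0.0]
contact_force: [-4.9, 1.0, 9.5]
width: 0.581
```

```bash
python3 -m jog '[[0,0,0.5,0,0,0],[0,0,0,0,0,0],[0,0,0,0,0,0],[0,0,0,0,0,0],[0,0,0,0,0,0]]' -1
python3 -m jog '[[0,0,0,0,0,0],[0,0,0,0,0,0],[0,0,15,0,0,0],[0,0,35,0,0,0],[0,0,45,0,0,0]]'
python3 -m jog '[[0,0,35,0,0,0],[17,12,0,0,0,0],[25,18,0,0,0,0],[30,22,0,0,0,0],[30,22,0,0,0,0]]'
python3 -m jog '[[30,22,0,0,0,0],[25,18,0,0,0,0],[10,7,0,0,0,0],[0,0,0,0,0,0],[0,0,0,0,0,0]]'
python3 - <<'E'
from h import *
for c in("top","scene"):
    p,d=r.get_image(c); cv2.imwrite(f"pics/{c}5.png",p[:,:,::-1])
E
```

```text
time: 26.15
eef_pos: [472.2, -21.6, 37.5]
ee_rot: [-2.116, -2.322, 0.0]
contact_force: [-0.0, 0.3, 0.2]
width: 0.958
time: 26.65
eef_pos: [470.3, -21.4, 131.5]
ee_rot: [-2.113, -2.319, 0.004]
contact_force: [0.9, -0.3, -0.4]
width: 1.003
time: 27.15
eef_pos: [575.4, 53.0, 167.8]
ee_rot: [2.116, 2.321, 0.001]
contact_force: [-0.4, -1.5, 0.4]
width: 1.001
time: 27.65
eef_pos: [638.8, 99.2, 167.1]
ee_rot: [-2.115, -2.322, 0.001]
contact_force: [0.5, 1.3, 0.3]
width: 1.001
```

View pics/scene5.png

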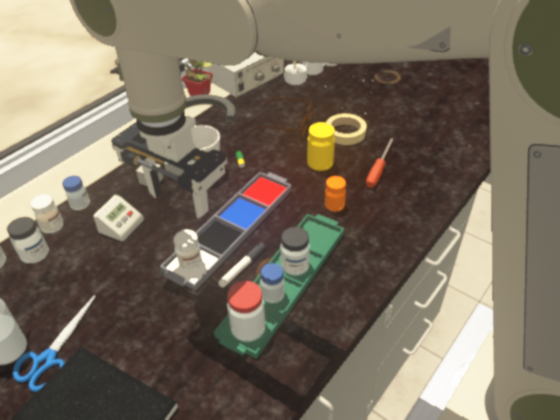

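Black stands at (295,252) in the third pocket, and white at (187,255) is next.

```bash
python3 -m jog '[[1,0,-25,0,0,0],[0,0,-30,0,0,0],[0,0,-25,0,0,0],[0,0,-15,0,0,0],[0,0,-10,0,0,0]]'
python3 -m jog '[[0,0,-12,0,0,0],[0,0,-10,0,0,0],[0,0,-6,0,0,0],[0,0,0,0,0,0],[0,0,0,0,0,0]]'
```

```text
time: 28.25
eef_pos: [639.4, 98.8, 61.5]
ee_rot: [-2.116, -2.321, 0.002]
contact_force: [-0.2, 0.1, 0.3]
width: 0.999
time: 28.75
eef_pos: [640.7, 99.4, 35.1]
ee_rot: [2.115, 2.322, 0.001]
contact_force: [0.7, 0.3, 0.2]
width: 1.001
```

```bash
python3 -m jog '[[-1,0,-2,0,0,0],[0,0,0,0,0,0],[0,0,0,0,0,0],[0,0,0,0,0,0],[0,0,0,0,0,0]]' 1 25
python3 -m jog '[[0,0,0,0,0,0],[0,0,0,0,0,0],[0,0,0,0,0,0],[0,0,0,0,0,0],[0,0,0,0,0,0]]'
```

```text
time: 29.25
eef_pos: [639.4, 99.4, 32.8]
ee_rot: [2.116, 2.322, 0.0]
contact_force: [-0.1, 0.5, -0.4]
width: 0.621
time: 29.75
eef_pos: [639.4, 99.4, 32.7]
ee_rot: [2.116, 2.322, 0.0]
contact_force: [0.2, -0.1, 0.4]
width: 0.506
```

```bash
python3 -m jog '[[0,0,5,0,0,0],[0,0,15,0,0,0],[0,0,30,0,0,0],[0,0,35,0,0,0],[0,0,35,0,0,0]]'
python3 -m jog '[[0,0,15,0,0,0],[-7,-9,0,0,0,0],[-14,-18,0,0,0,0],[-20,-26,0,0,0,0],[-22,-29,0,0,0,0]]'
python3 -m jog '[[-22,-29,0,0,0,0],[-22,-29,0,0,0,0],[-20,-26,0,0,0,0],[-15,-19,0,0,0,0],[-9,-12,0,0,0,0]]'
python3 -m jog '[[-5,-7,0,0,0,0],[0,0,0,0,0,0],[0,0,-15,0,0,0],[0,0,-25,0,0,0],[0,0,-25,0,0,0]]'
```

```text
time: 30.25
eef_pos: [639.0, 99.3, 154.8]
ee_rot: [-2.116, -2.322, 0.0]
contact_force: [0.3, -0.4, -1.4]
width: 0.506
time: 30.75
eef_pos: [573.8, 16.6, 164.7]
ee_rot: [-2.113, -2.321, 0.004]
contact_force: [-1.0, -1.1, -1.1]
width: 0.507
time: 31.25
eef_pos: [485.5, -98.9, 165.2]
ee_rot: [-2.115, -2.318, 0.003]
contact_force: [-0.5, 0.5, -1.0]
width: 0.506
time: 31.75
eef_pos: [483.9, -103.7, 101.1]
ee_rot: [2.114, 2.323, 0.001]
contact_force: [-0.9, 0.0, -1.7]
width: 0.508
```

Target TCP z is about 30.7.

```bash
python3 -m jog '[[0,0,-20,0,0,0],[0,0,-20,0,0,0],[0,0,-10,0,0,0],[0,0,-6,0,0,0],[0,0,0,0,0,0]]'
python3 -m jog '[[0,0,0,0,0,0],[0,0,0,0,0,0]]'
```

```text
time: 32.25
eef_pos: [483.0, -104.1, 45.8]
ee_rot: [-2.114, -2.322, 0.001]
contact_force: [0.2, -0.1, -1.1]
width: 0.508
time: 32.45
eef_pos: [484.3, -104.9, 47.8]
ee_rot: [2.114, 2.321, 0.001]
contact_force: [-0.1, -0.3, -1.8]
width: 0.511
```

```bash
python3 -m jog '[[0,0,-5,0,0,0],[0,0,-5,0,0,0],[0,0,-3,0,0,0],[0,0,0,0,0,0],[0,0,0,0,0,0]]'
python3 -m jog '[[0,0,-2,0,0,0],[0,0,0,0,0,0]]';python3 -m jog '[[0,0,-1,0,0,0],[0,0,0,0,0,0]]'
```

```text
time: 32.95
eef_pos: [483.1, -104.6, 33.4]
ee_rot: [-2.115, -2.322, 0.0]
contact_force: [-0.5, 0.6, -1.2]
width: 0.505
time: 33.15
eef_pos: [483.3, -104.6, 31.5]
ee_rot: [-2.116, -2.322, 0.0]
contact_force: [-0.1, -0.2, -2.2]
width: 0.503
time: 33.35
eef_pos: [483.4, -104.7, 30.7]
ee_rot: [2.116, 2.322, 0.0]
contact_force: [-0.5, -0.8, -0.9]
width: 0.506
```

```bash
python3 -m jog '[[0,0,-1,0,0,0],[0,0,0,0,0,0]]'
```

```text
time: 33.55
eef_pos: [483.5, -104.7, 30.6]
ee_rot: [2.116, 2.322, -0.0]
contact_force: [-5.1, 1.3, 9.1]
width: 0.505
```

Contact. I release, go up and swing clear to the right for an unobstructed look.

```bash
python3 -m jog '[[0,0,0.5,0,0,0],[0,0,0,0,0,0],[0,0,0,0,0,0],[0,0,0,0,0,0],[0,0,0,0,0,0]]' -1
python3 -m jog '[[0,0,0,0,0,0],[0,0,0,0,0,0],[0,0,15,0,0,0],[0,0,35,0,0,0],[0,0,45,0,0,0]]'
python3 -m jog '[[0,0,45,0,0,0],[0,-30,15,0,0,0],[0,-40,0,0,0,0],[0,-40,0,0,0,0],[0,-40,0,0,0,0]]'
python3 -m jog '[[0,-40,0,0,0,0],[0,-40,0,0,0,0],[0,-40,0,0,0,0],[0,-40,0,0,0,0],[0,-20,0,0,0,0]]'
python3 -m jog '[[0,0,0,0,0,0],[0,0,0,0,0,0],[0,0,0,0,0,0]]'
python3 - <<'E'
from h import *
s,c_=np.sin(.1295),np.cos(.1295)
for c in("top","scene"):
    p,d=r.get_image(c); cv2.imwrite(f"pics/{c}6.png",p[:,:,::-1])
    for l in["jar_white","jar_black","jar_blue","jar_red"]:
      for q in r.regions_of(c,l)[:4]:
        m=q["mask"]&(d>0); v,u=np.nonzero(m); P=w(c,u,v,d=d[v,u])
        zt=np.percentile(P[:,2],97); T=P[P[:,2]>zt-6]
        X=((T.min(0)+T.max(0))/2)[:2]; D=X-[467.4,20.1]
        if abs(D@[c_,s])<80: print(c,l,round(q["score"],2),zt.round(1),X.round(1),"rack xy",(D@[c_,s]).round(1),(D@[-s,c_]).round(1))
E
```

```text
time: 34.05
eef_pos: [483.3, -104.7, 30.0]
ee_rot: [-2.116, -2.322, 0.0]
contact_force: [0.5, 0.4, -0.0]
width: 0.886
time: 34.55
eef_pos: [481.3, -104.0, 124.0]
ee_rot: [-2.113, -2.319, 0.003]
contact_force: [1.0, 0.1, -0.5]
width: 1.002
time: 35.05
eef_pos: [483.4, -256.1, 185.5]
ee_rot: [2.114, 2.322, 0.0]
contact_force: [0.5, 0.5, 0.0]
width: 0.998
time: 35.55
eef_pos: [482.5, -437.7, 184.7]
ee_rot: [2.118, 2.32, -0.001]
contact_force: [0.2, 0.9, 0.2]
width: 1.0
time: 35.85
eef_pos: [483.5, -433.6, 185.0]
ee_rot: [-2.115, -2.323, -0.001]
contact_force: [0.4, -0.4, 0.1]
width: 1.001
top jar_white 0.65 82.6 [ 485.  -104.1] rack xy 1.4 -125.5
top jar_black 0.78 92.7 [473.7 -20.7] rack xy 1.0 -41.3
top jar_blue 0.82 76.9 [464.3  61.4] rack xy 2.3 41.3
top jar_blue 0.61 71.2 [ 511.4 -215.2] rack xy 13.3 -239.1
top jar_blue 0.57 92.7 [473.7 -20.7] rack xy 1.0 -41.3
top jar_red 0.68 107.0 [452.9 145.2] rack xy 1.7 125.9
scene jar_white 0.67 80.5 [477.2 -80.3] rack xy -3.3 -100.8
scene jar_black 0.8 90.1 [471.4 -22.3] rack xy -1.5 -42.5
scene jar_blue 0.85 69.5 [ 509.7 -216.9] rack xy 11.3 -240.5
scene jar_blue 0.64 74.9 [462.   61.3] rack xy -0.1 41.5
scene jar_red 0.95 104.9 [451.6 144.8] rack xy 0.4 125.7
```

View pics/scene6.png

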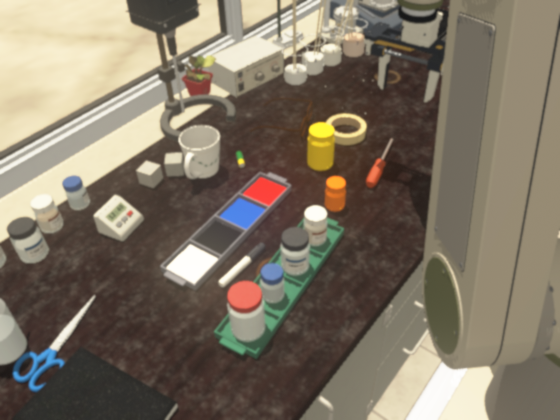

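View pics/top6.png

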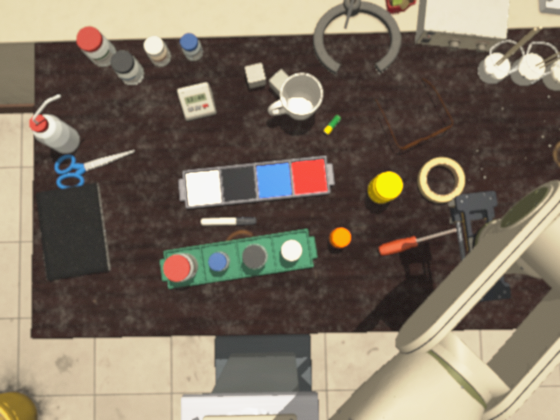

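All four jars stand upright in the green rack: red (178,268), blue (219,262), black (255,257) and white (291,250) in the top view. The mats in the grey rack read white, black, blue, red, so the order is mirrored.

```bash
python3 -c "
from rig import r
print(r.job_done())"
```

```text
the job is handed in; nothing more can be done
None
```

I moved all four jars into the green rack in mirrored order and handed the job in at about 36 s of the 93 s allowed. Left to right the green rack now holds red, blue, black and white; the grey rack held white, black, blue and red.

- **Position:** in the last top view every jar is within about 2.5 mm of its pocket centre along both rack axes.
- **Seating:** I lowered each jar until the force reading showed contact (9 to 17 N) before letting go. Jar tops measure about 2 mm lower than in the grey rack, which matches the jars no longer standing on the 2 mm mats, so they are flat on the pocket floors.
- **Upright and clear:** all jars look upright in both pictures, though I did not measure the tilt. The gripper is open and well away from everything.
- **One disagreement:** the scene camera put the white jar 25 mm off along the rack, at y = -101 mm instead of -126 mm. I put that down to its mask spilling onto the black jar beside it. The top camera (y = -125.5 mm) and the place where I released the jar agree with each other.

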